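# Change over the dust hoods

## Robot

A 7-joint arm with a two-finger parallel gripper is mounted at the origin on the work surface. World frame = base frame: x ahead of the robot, y to its left, z up, the work surface at z = 0. Lengths are in m, angles in rad, forces in N, time in s.
With the tool pointing down it reaches from about 0.425 to 0.925 m from the base axis. Payload 6.8 kg.
Tool frame: the origin (TCP) lies midway between the tips of the shut fingers; the grasp point (between the pads) lies 19 mm behind it; z points along the fingers, y is the line along which they close (so a half turn about z gives the same grasp; the last joint's range is limited). The gripper opens to 85 mm and grips with 20 to 120 N. Pads are 22 mm wide; open, the fingers measure 114 mm over their backs; the gripper's body (76 mm by 85 mm) begins 54 mm behind the grasp point. The pads swing forward as they close: fully open they stand 13 mm farther back than shut.
Start: joints at [-1.407, 0.477, 0.022, 1.555, -0.011, 1.109, -0.083], TCP at [0.181, 0.65, 0.231] pointing down, gripper open.
Joint ranges: [-2.96, 2.96], [-0.34, 2.1], [-1.41, 1.46], [0.24, 2.44], [-1.37, 4.51], [0.17, 1.92], [-2.96, 2.96]. Speed limits (rad/s): [2.39, 2.39, 3.14, 3.14, 3.14, 3.14, 3.14].

## Interface

Orientations are given as a unit quaternion [w, x, y, z].
In Python, from station import readout, imaging, hand_in gives the robot as it stands.
- The arm moves only by the tool drive_tool, never from a script. Its argument "series" is a list of rows, each a list of 5 numbers: the shift along the tool's x, y, z in cm, then the turn about the tool's z in degrees, then the closure, from -1 (fully open) to 1 (shut). A call has 1 to 8 rows; each row shifts and turns the commanded pose from where the row before left it, along the tool's axes as they then stand; what a row does not reach is not made up. A row lasts 1/10 s, in which the tool goes at most 50 mm and 8.59 degrees, less where a joint would pass 70% of its speed; a pose out of reach is approached as far as the arm can. A call with a gripper value outside its range is refused whole. The fingers move at their own pace and stop on an object; "squeeze" is the grip in N (left out, the last holds). Time passes only in rows, so rows that do not move let the fingers close. It gives the time, the measured TCP pose, the force, the opening and the grip force at its end, in the units of the state.
- readout.get_obs(): the state, without advancing time (a new reading comes with each control period).
- imaging.read_camera(name): name is "side" or "top" or "wrist"; returns the picture (384x512x3 uint8, red, green, blue); there is no depth.
- imaging.camera_model(name): a dict with "vfov" (degrees; the focal length in pixels is half the picture's height over the tangent of half this angle, whatever the lens; pixels are square), "cx", "cy" (the principal point, pixels), "xyz" and "orientation" of the camera in the world. Camera axes: x right, y down, z forward; pixel columns grow to the right and rows downward; lengths in m; the calibration is good to about 2 mm. A picture is of the moment at which its call begins: read the wrist's pose just before it. camera_model takes no time and is no camera call; for the wrist camera it gives the pose at the moment of the call.
- hand_in(): hands the job in; it is judged then, once.
Trained networks look in the newest picture that a camera, given by its name, has taken for a name from the list of things; names that differ only in an ending like _2 or _b are one class to them, and where a whole thing is asked for, a point or a joint stands for the part that bears it (a point fixed in the world has none). Each returns a list of dicts, best first, with "conf" (0 to 1); they miss things now and then, are a little off and sometimes report something else, mostly with a low value. They report only what shows in the picture. A call takes as long as a camera call.
- imaging.cut_out(thing, camera): "mask" (384x512 bool, what is visible of it) and "centre" ([column, row] in pixels, amid what is visible of it).
The state is a dict: "t": time; "q": joint angles; "joint_vel": joint speeds; "joint_torque": joint torques, N m; "eef_pos": TCP position; "tool_rot": TCP orientation; "contact_force": force on the tool from outside, world axes, zero at the start; "torque": the same for the moment, N m; "gripper_width": opening from 0.0 (shut) to 1.0 (fully open); "grasp_force": force on a finger pad.
Only numpy, scipy, OpenCV 4.12 (cv2) and the standard library are available. Lean on these libraries where they do the work, as an engineer would, in place of code of your own. Each camera call takes 0.05 s, during which the arm holds its last target. There are 200 camera calls.

## Task

Two small dust hoods with upright sliding sashes stand on the workshop bench, one open and one shut, and the suction serves only one at a time. First pull the open sash down by its red bar handle until it is fully shut, then raise the other hood's sash until its red bar is level with the yellow clip on that same hood's post, and let go. Do not shift or knock over the glass jar.

Things in the scene. Friction and masses are not known exactly. Their poses are not given: they have to be found in the camera images.
- hood_open_handle (a point): Middle of the red level bar (16 mm thick, 132 long) atop the sash of the hood that starts OPEN (green, wood inside). x square to sash, away from robot; y along bar; z up. Slides vertically: 190 mm above bench fully shut, 320 at top stop; starts 260-320. Stays where left; about 4 N moves it. Bar has 40 mm free below it, over sash and roof (150 mm high), save 10 mm stems 58 mm either side of middle.
- hood_shut_handle (a point): The same kind of red bar on the other hood, SHUT at the start or up to 8 mm above (grey, saw blade inside): same point, axes, sizes, travel, heights and stiffness. Either hood may be on the left. On each hood the sash runs between two posts 315 mm high, 28 x 20 mm, 240 mm clear between them, the bar midway; nothing else stands above the roof.
- hood_shut_mark (a point): Middle of the yellow clip (42 x 24 mm, 14 high) on the outside of the post of the hood that starts shut, at its right seen from the robot, 141 mm from the sash's middle. Its height, 235 to 300 mm above the bench, is the height wanted for that hood's bar. Tight clip, to be left where it is. z up. (The other hood's clip does not matter.)
- jar: Loose glass jar with a brass lid, 64 mm across, 85 mm high, standing on the bench in front of and between the hoods; origin at the centre of its underside, z up. To be left alone.

How it is judged:
By the outcome, as a careful person would: the job done as asked, in the order asked, and still so for the second after the job is handed in, with the robot touching nothing.
It also fails if it takes over 51 s, if anything falls off the work surface, if the arm or the gripper's body presses on something with over 40 N, if the wrist force passes 120 N, or if a joint passes its speed limit or range.

## Working session

There is one attempt and no reset: what is moved stays moved. The work goes in short steps, Python scripts to look and compute and a tool call to move; the robot and the scene stay as the last step left them, time stands still between calls to the robot, and variables do not carry over. Pictures are saved under pics/ and viewed, at most 11 in all, crops included, and the job is handed in when it is done.

Besides the shell and the picture viewer there is one more tool, called after ">>>" as a command line: name --pt "numbers of a row" for each row, then --argument value for the rest. drive_tool: Moves the arm, as the interface text tells. Its arguments: {"type":"object","properties":{"series":{"type":"array"},"squeeze":{"type":"number"}},"required":["series"]}

```bash
mkdir -p pics; cat > h.py <<'E'
import numpy as np, cv2
from scipy.spatial.transform import Rotation as R
from station import readout, imaging, hand_in
def rot(q): return R.from_quat([q[1],q[2],q[3],q[0]])
def ray(m,u,v):
    f=192/np.tan(np.radians(m["vfov"])/2)
    d=rot(m["orientation"]).apply([(u-m["cx"])/f,(v-m["cy"])/f,1]); return np.array(m["xyz"]),d/np.linalg.norm(d)
def proj(m,p):
    f=192/np.tan(np.radians(m["vfov"])/2)
    c=rot(m["orientation"]).inv().apply(np.array(p)-m["xyz"]); return c[...,0]/c[...,2]*f+m["cx"],c[...,1]/c[...,2]*f+m["cy"]
def tri(rs):
    A=0;b=0
    for o,d in rs:
        P=np.eye(3)-np.outer(d,d);A=A+P;b=b+P@o
    return np.linalg.solve(A,b)
E
python3 - <<'E'
from h import *
o=readout.get_obs();print({k:np.round(v,3) for k,v in o.items()})
ims=[]
for c in("side","top"):
    im=imaging.read_camera(c);ims.append(im);cv2.imwrite(f"pics/{c}0.png",im[...,::-1]);m=imaging.camera_model(c);print(c,m)
    for t in("hood_open_handle","hood_shut_handle","hood_shut_mark","jar"):
        print(t,[(round(r["conf"],2),np.round(r["centre"],1),int(r["mask"].sum())) for r in imaging.cut_out(t,c)[:3]])
E
```

```text
{'t': np.float64(0.0), 'q': array([-1.407,  0.478,  0.022,  1.556, -0.011,  1.109, -0.083]), 'joint_vel': array([ 0.001,  0.   , -0.   ,  0.   , -0.   , -0.002,  0.001]), 'joint_torque': array([-0.0000e+00, -5.9642e+01,  1.6080e+00, -2.8120e+01,  1.2000e-02,
        9.0000e-03,  0.0000e+00]), 'eef_pos': array([0.181, 0.65 , 0.23 ]), 'tool_rot': array([-0.   ,  0.135,  0.991, -0.001]), 'contact_force': array([-0.412, -0.712,  0.088]), 'torque': array([ 0.03 , -0.016, -0.021]), 'grasp_force': np.float64(0.0), 'gripper_width': np.float64(1.003)}
side {'vfov': 56.6238108547454, 'cx': 257.36567545253484, 'cy': 193.22354125315664, 'xyz': array([0.41335451, 0.69165159, 0.82732814]), 'orientation': array([ 0.018277  , -0.05003551,  0.91372684, -0.40282213])}
hood_open_handle [(0.5, array([243.2, 108.2]), 188)]
hood_shut_handle [(0.68, array([206. , 309.9]), 2210)]
hood_shut_mark [(0.46, array([219.4, 205.3]), 60), (0.45, array([241.3, 111. ]), 209)]
jar [(0.89, array([279.1, 239.9]), 679)]
top {'vfov': 53.739141540470186, 'cx': 256.1736427628072, 'cy': 187.43343816396228, 'xyz': array([ 0.28541313, -0.03643189,  1.21481886]), 'orientation': array([-0.06914804,  0.71238987, -0.69469174,  0.07157235])}
hood_open_handle [(0.41, array([139.4, 167.6]), 1346)]
hood_shut_handle [(0.86, array([141.1, 164.8]), 1393), (0.42, array([177.7, 149.8]), 111)]
hood_shut_mark [(0.67, array([179.3, 149.3]), 62)]
jar [(0.62, array([237.6, 222.9]), 349), (0.44, array([138.7, 164. ]), 1441)]
```

View pics/side0.png

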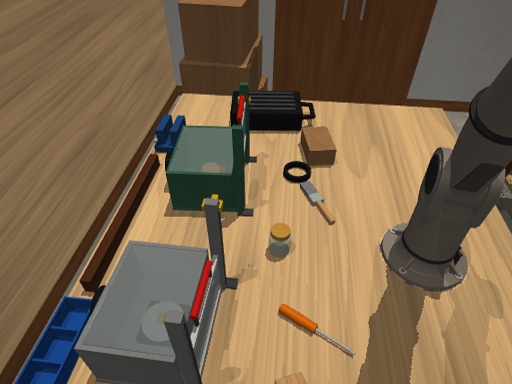

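View pics/top0.png

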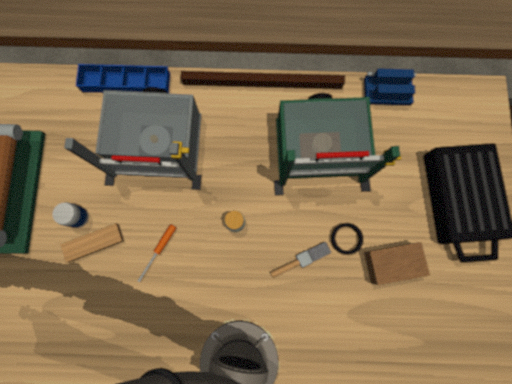

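```bash
python3 - <<'E'
from h import *
im={c:cv2.imread(f"pics/{c}0.png") for c in("side","top")};M={c:imaging.camera_model(c) for c in im}
def blobs(c,lo,hi,lo2=None):
    h=cv2.cvtColor(im[c],cv2.COLOR_BGR2HSV)
    H=h[...,0].astype(int)
    k=(((H<=lo)|(H>=hi)) if lo2 is None else ((H>=lo2)&(H<=lo)))&(h[...,1]>170)&(h[...,2]>90)
    n,l,s,ce=cv2.connectedComponentsWithStats(k.astype(np.uint8))
    for i in range(1,n):
        if s[i,4]>25:
            pts=np.argwhere(l==i)[:,::-1].astype(np.float32); r=cv2.minAreaRect(pts)
            a=cv2.boxPoints(r); print(c,s[i],np.round(ce[i],1),"rect",np.round(r[0],1),np.round(r[1],1),round(r[2],1))
for c in im: print("red");blobs(c,4,174);print("yel");blobs(c,33,0,21)
E
```

```text
red
side [237  95   8  26 120] [240.3 107.4] rect [240.3 107.6] [ 4.7 25.7] 10.0
side [190 260  22  59 428] [200.8 289.9] rect [200.8 289.2] [ 7.5 60.2] 15.5
yel
side [211 194   7   4  26] [214.2 195.6] rect [214.  195.5] [3. 6.] 90.0
side [219 200   4  11  34] [220.1 204.3] rect [220.5 205. ] [10.  3.] 90.0
red
top [317 151  52   8 256] [342.  154.3] rect [342.5 154.3] [ 5.3 51.2] 87.4
top [111 156  49   7 217] [135.7 158.4] rect [135.  158.4] [48.2  4.9] 2.8
yel
top [172 142  17  16  98] [180.5 150.9] rect [180.5 151.8] [12.9 16.6] 24.8
```

```bash
python3 - <<'E'
from h import *
M={c:imaging.camera_model(c) for c in("side","top")}
print("grey bar",tri([ray(M["side"],200.8,289.5),ray(M["top"],135.2,158.4)]))
print("green",tri([ray(M["side"],240.3,107.5),ray(M["top"],342.2,154.3)]))
print("mark",tri([ray(M["side"],214.5,200),ray(M["top"],180.5,151)]))
print("jar lid",tri([ray(M["side"],281,231),ray(M["top"],234,219)]))
def atz(r,z): o,d=r; return o+d*(z-o[2])/d[2]
for n,z,ps in(("grey",.195,[(111.2,157.2),(159.3,159.6)]),("green",.29,[(317,155.5),(368,153.2)])):
    a,b=[atz(ray(M["top"],*p),z) for p in ps];print(n,a,b,np.linalg.norm(a-b),"yaw",np.degrees(np.arctan2(a[0]-b[0],a[1]-b[1])))
w=imaging.camera_model("wrist");print(w, rot(w["orientation"]).as_matrix().round(2))
o=readout.get_obs();print(rot(o["tool_rot"]).as_matrix().round(3))
E
```

```text
grey bar [0.56623664 0.30227535 0.1918692 ]
green [ 0.56094823 -0.25105884  0.30039343]
mark [0.55817256 0.15397864 0.30394572]
jar lid [0.41456306 0.02681637 0.08126986]
grey [0.56691641 0.36819791 0.195     ] [0.56351309 0.23402086 0.195     ] 0.13422020762546863 yaw 1.45296155393776
green [ 0.5588181  -0.18944179  0.29      ] [ 0.56829464 -0.3191442   0.29      ] 0.13004815231693181 yaw -4.178815924400881
{'vfov': 65.31756637954128, 'cx': 253.93594347953265, 'cy': 192.19747143902646, 'xyz': array([0.10024979, 0.67275074, 0.37401761]), 'orientation': array([0.13188474, 0.78532453, 0.59645773, 0.10054833])} [[ 0.27  0.91  0.32]
 [ 0.96 -0.25 -0.09]
 [ 0.    0.33 -0.94]]
[[-0.963  0.268 -0.   ]
 [ 0.268  0.963 -0.   ]
 [ 0.    -0.    -1.   ]]
```

>>> drive_tool --pt "-3.2 -2.8 -1.7 0 -1" --pt "-3.2 -2.8 -1.7 0 -1" --pt "-3.2 -2.8 -1.7 0 -1" --pt "-3.2 -2.8 -1.7 0 -1" --pt "-3.2 -2.8 -1.7 0 -1" --pt "-3.2 -2.8 -1.7 0 -1" --pt "-3.2 -2.8 -1.7 0 -1" --pt "-3.2 -2.8 -1.7 0 -1" --squeeze 60

```text
t: 1.3
eef_pos: [0.3684, 0.364, 0.3683]
tool_rot: [0.0, 0.136, 0.991, 0.0]
contact_force: [0.9, 1.2, -0.8]
gripper_width: 0.998
grasp_force: 0.0
```

>>> drive_tool --pt "-3 -2.8 -1.7 0 -1" --pt "-3 -2.8 -1.7 0 -1" --pt "-3 -2.8 -1.7 0 -1" --pt "0 0 0 0 -1" --pt "0 0 0 0 -1"

```text
t: 1.8
eef_pos: [0.4323, 0.2599, 0.4189]
tool_rot: [0.0, 0.137, 0.991, 0.001]
contact_force: [-0.7, 1.0, 0.7]
gripper_width: 1.001
grasp_force: 0.0
```

```bash
cat >> h.py <<'E'
def wpic(n):
    m=imaging.camera_model("wrist");im=imaging.read_camera("wrist");cv2.imwrite(f"pics/{n}.png",im[...,::-1]);np.save(f"pics/{n}.npy",np.array([m],dtype=object),allow_pickle=True);return m,im
E
python3 - <<'E'
from h import *
m,im=wpic("w1");print(m["xyz"],proj(m,[.558,.154,.304]),readout.get_obs()["q"].round(2))
for t in("hood_shut_handle","hood_shut_mark"): print(t,[(round(r["conf"],2),np.round(r["centre"],1),int(r["mask"].sum())) for r in imaging.cut_out(t,"wrist")[:3]])
E
```

```text
[0.35131388 0.28245658 0.56161283] (np.float64(189.98259503114656), np.float64(320.07118802881695)) [-0.92  0.05  0.26  1.7  -0.01  1.39  0.65]
hood_shut_handle [(0.97, array([302.4, 217.7]), 7180)]
hood_shut_mark [(0.59, array([189.7, 314.1]), 583), (0.28, array([299.6, 216.1]), 7236), (0.21, array([ 14.8, 289.9]), 600)]
```

View pics/w1.png

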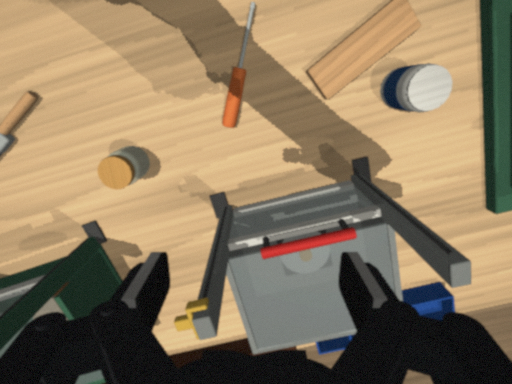

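>>> drive_tool --pt "-1.3 -4.5 -0.2 0 -1" --pt "-1.3 -4.5 -0.2 0 -1" --pt "-1.3 -4.5 -0.2 0 -1" --pt "-1.3 -4.5 -0.2 0 -1" --pt "0 0 0 0 -1" --pt "0 0 0 0 -1"

```text
t: 2.55
eef_pos: [0.4333, 0.0736, 0.4262]
tool_rot: [-0.0, 0.136, 0.991, 0.0]
contact_force: [-1.4, 1.1, -0.1]
gripper_width: 1.002
grasp_force: 0.0
```

```bash
python3 - <<'E'
from h import *
m,im=wpic("w2");print(m["xyz"])
for t in("hood_shut_handle","hood_shut_mark"): print(t,[(round(r["conf"],2),np.round(r["centre"],1),int(r["mask"].sum())) for r in imaging.cut_out(t,"wrist")[:3]])
E
```

```text
[0.35234641 0.09605908 0.56894766]
hood_shut_handle [(0.55, array([416.5, 187. ]), 7309)]
hood_shut_mark [(0.75, array([370.7, 257.7]), 157)]
```

>>> drive_tool --pt "-1.3 -4.5 -0.2 0 -1" --pt "-1.3 -4.5 -0.2 0 -1" --pt "-1.3 -4.5 -0.2 0 -1" --pt "-1.3 -4.5 -0.2 0 -1" --pt "-1.3 -4.5 -0.2 0 -1" --pt "-1.3 -4.5 -0.2 0 -1" --pt "0 0 0 0 -1" --pt "0 0 0 0 -1"

```text
t: 3.5
eef_pos: [0.4368, -0.2073, 0.438]
tool_rot: [-0.0, 0.136, 0.991, -0.0]
contact_force: [-0.1, 0.3, 1.1]
gripper_width: 1.001
grasp_force: 0.0
```

```bash
python3 - <<'E'
from h import *
m,im=wpic("w3");print(m["xyz"],readout.get_obs()["q"].round(2))
for t in("hood_open_handle",): print(t,[(round(r["conf"],2),np.round(r["centre"],1),int(r["mask"].sum())) for r in imaging.cut_out(t,"wrist")[:3]])
a=cv2.imread("pics/w2.png");cv2.imwrite("pics/c23.png",cv2.resize(np.hstack([a,im[...,::-1]]),(800,300)))
E
```

```text
[ 0.35593756 -0.18465092  0.58084397] [-0.51 -0.03  0.82  1.73  0.02  1.44  1.61]
hood_open_handle [(0.91, array([250. , 253.6]), 10813)]
```

View pics/c23.png

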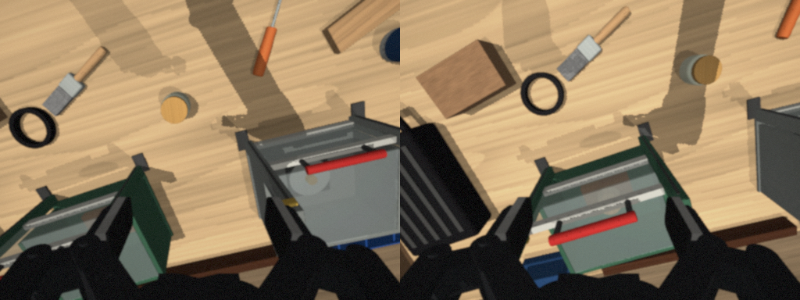

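```bash
cat >> h.py <<'E'
from scipy.optimize import least_squares
def mask(im,kind="red"):
    h=cv2.cvtColor(im,cv2.COLOR_BGR2HSV);H=h[...,0]
    return (((H<=4)|(H>=174)) if kind=="red" else ((H>=20)&(H<=33)))&(h[...,1]>150)&(h[...,2]>50)
def ends(pts):
    c,s,_=cv2.minAreaRect(np.asarray(pts,np.float32)); b=cv2.boxPoints((c,s,_))
    e=sorted([(np.linalg.norm(b[i]-b[(i+1)%4]),i) for i in range(2)])[0][1]
    p=[(b[e]+b[e+1])/2,(b[e+2]+b[(e+3)%4])/2]; return np.array(sorted(p,key=lambda v:v[0] ))
def obs(im,near):
    n,l,s,ce=cv2.connectedComponentsWithStats(mask(im).astype(np.uint8))
    i=min([i for i in range(1,n) if s[i,4]>80],key=lambda i:np.hypot(*(ce[i]-near)))
    pts=np.argwhere(l==i)[:,::-1]; return ends(np.vstack([pts+d for d in([.5,.5],[.5,-.5],[-.5,.5],[-.5,-.5])]))
box=np.array([[a,b,c] for a in(-.008,.008) for b in(-.066,.066) for c in(-.008,.008)])
def pred(m,p): return ends(np.stack(proj(m,R.from_euler("z",p[3]).apply(box)+p[:3]),-1))
def fit(views,p0):
    r=least_squares(lambda p:np.concatenate([(pred(m,p)-e).ravel() for m,e in views]),p0,x_scale=[.01,.01,.01,.05],diff_step=1e-4)
    return r.x,r.fun.round(1)
def wl(n): return np.load(f"pics/{n}.npy",allow_pickle=True)[0],cv2.imread(f"pics/{n}.png")
E
python3 - <<'E'
from h import *
T=imaging.camera_model("top"),cv2.imread("pics/top0.png")
S=imaging.camera_model("side"),cv2.imread("pics/side0.png")
w1,w2,w3=map(wl,("w1","w2","w3"))
def v(w,n): return w[0],obs(w[1],n)
g0=[.566,.302,.192,.025];o0=[.562,-.251,.3,.07]
for vs in([v(w1,(309,244)),v(w2,(442,205))],[v(w1,(309,244)),v(w2,(442,205)),v(T,(136,158))],[v(w1,(309,244)),v(w2,(442,205)),v(T,(136,158)),v(S,(200,289))]):print("grey",*fit(vs,g0))
print("open",*fit([v(w3,(248,292)),v(T,(342,155))],o0))
print("open",*fit([v(w3,(248,292))],o0))
for n,w,near in(("w1",w1,(190,314)),("w2",w2,(371,258)),("T",T,(180,151)),("S",S,(214,200))):
    k=mask(w[1],"y");k[:int(near[1])-25]=0;k[int(near[1])+25:]=0;k[:,:near[0]-25]=0;k[:,near[0]+25:]=0
    ys,xs=np.nonzero(k);print(n,len(xs),xs.min(),xs.max(),ys.min(),ys.max(),xs.mean(),ys.mean())
    cr=w[1][near[1]-25:near[1]+25,near[0]-25:near[0]+25];cv2.imwrite(f"pics/k_{n}.png",cr)
cv2.imwrite("pics/clips.png",np.vstack([np.hstack([cv2.resize(cv2.imread(f"pics/k_{n}.png"),(290,290),interpolation=0) for n in r]) for r in(("w1","w2"),("T","S"))]))
E
```

```text
grey [ 0.56763441  0.30028727  0.18917407 -0.02096624] [ 0.3 -0.2  0.7 -0.2 -1.8  0.5  0.6 -0. ]
grey [ 0.5674411   0.30053202  0.1893622  -0.02223961] [ 0.4 -0.3  1.  -0.3 -1.6  0.3  0.9 -0.1  0.9 -0.3  0.9 -0.3]
grey [ 0.56609142  0.29954015  0.19172659 -0.02183963] [-0.5 -0.1  0.6 -0.2 -1.7  0.4  1.5 -0.3  0.9 -0.   1.  -0.1 -0.3  1.2
 -0.5 -0.2]
open [ 0.56321025 -0.25147933  0.29557299  0.06109702] [-0.4 -0.3  0.4 -0.3 -0.3 -0.3  0.6 -0.9]
open [ 0.56494093 -0.25203682  0.29373194  0.06378831] [0. 0. 0. 0.]
w1 430 175 207 298 329 190.32558139534885 313.69767441860466
w2 134 362 380 254 264 371.35074626865674 258.7910447761194
T 118 172 189 142 158 180.4322033898305 151.16101694915255
S 108 201 222 194 211 214.02777777777777 202.0462962962963
```

View pics/clips.png

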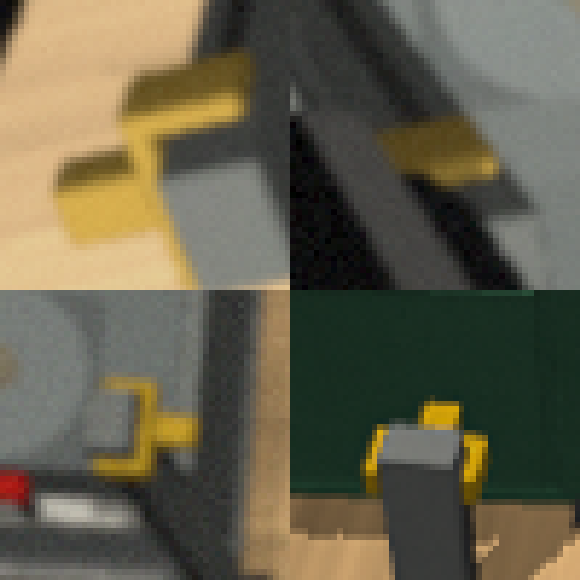

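>>> drive_tool --pt "0 0 0 -8.4 -1" --pt "0 0 0 -8.4 -1" --pt "0 0 0 -8.4 -1" --pt "0 0 0 -8.4 -1" --pt "0 0 0 -8.4 -1" --pt "0 0 0 -8.4 -1" --pt "0 0 0 -8.4 -1"

```text
t: 4.3
eef_pos: [0.4369, -0.2056, 0.4381]
tool_rot: [-0.0, -0.373, 0.928, 0.0]
contact_force: [-1.2, 0.5, -0.2]
gripper_width: 1.0
grasp_force: 0.0
```

>>> drive_tool --pt "0 0 0 -8.4 -1" --pt "0 0 0 -8.4 -1" --pt "0 0 0 -8.4 -1" --pt "0 0 0 -8.4 -1" --pt "0 0 0 -8.4 -1" --pt "0 0 0 -8.4 -1" --pt "0 0 0 0 -1"

```text
t: 5.0
eef_pos: [0.4365, -0.1888, 0.4485]
tool_rot: [-0.003, -0.66, 0.751, -0.012]
contact_force: [-0.3, 1.9, -0.3]
gripper_width: 0.996
grasp_force: 0.0
```

```bash
python3 - <<'E'
from h import *
m,im=wpic("w4");T=imaging.camera_model("top"),cv2.imread("pics/top0.png");w3=wl("w3")
p=[.564,-.252,.295,.062];n=proj(m,p[:3]);print(n)
try:
    vs=[(m,obs(im[...,::-1].copy(),n)),(w3[0],obs(w3[1],(248,292)))]
    print(*fit(vs,p));print(*fit(vs+[(T[0],obs(T[1],(342,155)))],p))
except Exception as e: print(e)
o=readout.get_obs();Rm=rot(o["tool_rot"]);print(o["eef_pos"],o["q"].round(2),Rm.as_matrix().round(3))
print("tool delta",Rm.inv().apply(np.array([.564,-.252,.438])-o["eef_pos"])*100)
w1,w2=wl("w1"),wl("w2")
for a,b in(((207.5,305.2),(381.3,260.5)),):print("corner",tri([ray(w1[0],*a),ray(w2[0],*b)]))
E
```

```text
(np.float64(120.40674834394065), np.float64(132.88475787981355))
[ 0.56404872 -0.25146551  0.29461943  0.0591914 ] [-0.3 -0.3  0.1  0.  -0.  -0.4  0.5 -0.1]
[ 0.56369709 -0.25143298  0.29495122  0.05854152] [-0.1 -0.4  0.2  0.1 -0.2 -0.5  0.5 -0.1 -0.3 -0.5  0.5 -1. ]
[ 0.43595098 -0.19054502  0.44869261] [-1.17 -0.34  1.15  1.74  0.33  1.53  2.96] [[-0.135 -0.991  0.013]
 [-0.991  0.135 -0.02 ]
 [ 0.018 -0.015 -1.   ]]
tool delta [  4.33965692 -13.49839096   1.35527912]
corner [0.54696005 0.17724424 0.30204877]
```

View pics/w4.png

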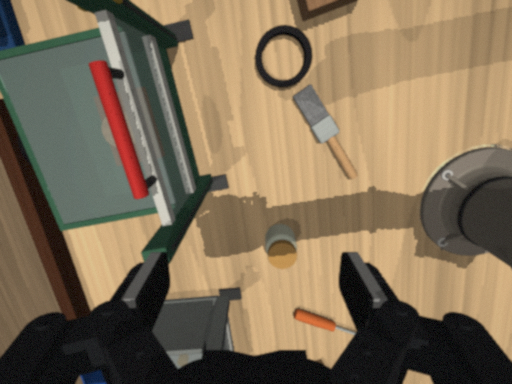

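>>> drive_tool --pt "0 0 0 8.5 -1" --pt "0 0 0 8.5 -1" --pt "0 0 0 8.5 -1" --pt "0 0 0 8.5 -1" --pt "0 0 0 8.5 -1" --pt "0 0 0 8.5 -1" --pt "0 0 0 8.5 -1" --pt "0 0 0 8.5 -1"

```text
t: 5.85
eef_pos: [0.4344, -0.1953, 0.4488]
tool_rot: [0.006, -0.116, 0.993, -0.01]
contact_force: [0.5, -0.6, -0.2]
gripper_width: 1.0
grasp_force: 0.0
```

>>> drive_tool --pt "0 0 0 8.5 -1" --pt "0 0 0 8.5 -1" --pt "0 0 0 8.5 -1" --pt "0 0 0 8.5 -1" --pt "0 0 0 8.5 -1" --pt "0 0 0 8.5 -1" --pt "0 0 0 8.5 -1" --pt "0 0 0 8.5 -1"

```text
t: 6.65
eef_pos: [0.4344, -0.1953, 0.4489]
tool_rot: [0.011, 0.46, 0.888, -0.005]
contact_force: [-0.2, -0.8, 0.0]
gripper_width: 1.003
grasp_force: 0.0
```

>>> drive_tool --pt "0 0 0 8.5 -1" --pt "0 0 0 8.5 -1" --pt "0 0 0 8.5 -1" --pt "0 0 0 0 -1" --pt "0 0 0 0 -1"

```text
t: 7.15
eef_pos: [0.4344, -0.1953, 0.4488]
tool_rot: [0.011, 0.64, 0.768, -0.003]
contact_force: [-0.6, -0.2, 0.1]
gripper_width: 1.002
grasp_force: 0.0
```

```bash
cat >> h.py <<'E'
def go(p,ang):
    o=readout.get_obs();Rm=rot(o["tool_rot"]);X=Rm.as_matrix()[:,0];a=np.degrees(np.arctan2(X[1],X[0]))
    print("t",o["t"],"eef",o["eef_pos"].round(4),"q",o["q"].round(2),"zaxis",Rm.as_matrix()[:,2].round(3),"xang",a.round(1),"turn",round(-(ang-a+180)%360-360 if 0 else -((ang-a+180)%360-180),1),"F",np.round(o["contact_force"],1),"w",round(o["gripper_width"],3))
    print("delta cm now",(Rm.inv().apply(np.array(p)-o["eef_pos"])*100).round(2))
    t=R.from_matrix(np.array([[np.cos(b:=np.radians(ang)),np.sin(b),0],[np.sin(b),-np.cos(b),0],[0,0,-1]]))
    print("delta cm after turn",(t.inv().apply(np.array(p)-o["eef_pos"])*100).round(2))
E
python3 -c "
from h import *
go([.5639,-.2515,.44],93.4)"
```

```text
t 7.15 eef [ 0.4344 -0.1953  0.4488] q [-0.63 -0.09  0.86  1.73  0.08  1.45  0.41] zaxis [ 0.013 -0.02  -1.   ] xang 100.4 turn 7.0 F [-0.6 -0.2  0.1] w 1.002
delta cm now [-7.84 11.71  1.16]
delta cm after turn [-6.38 12.59  0.88]
```

>>> drive_tool --pt "0 0 0 7 -1" --pt "-2.1 4.2 0 0 -1" --pt "-2.1 4.2 0 0 -1" --pt "-2.1 4.2 0.9 0 -1" --pt "0 0 0 0 -1" --pt "0 0 0 0 -1"

```text
t: 7.75
eef_pos: [0.5647, -0.2511, 0.4403]
tool_rot: [0.011, 0.686, 0.728, -0.006]
contact_force: [-1.1, 0.7, 0.6]
gripper_width: 1.001
grasp_force: 0.0
```

```bash
python3 - <<'E'
from h import *
go([.5639,-.2515,.276],93.4)
m,im=wpic("w5");w3,w4=wl("w3"),wl("w4")
p=[.564,-.2515,.295,.059];n=np.array(proj(m,p[:3]));print(n)
try:
    v5=(m,obs(im[...,::-1].copy(),n)); print(v5[1]);vs=[v5,(w3[0],obs(w3[1],(248,292))),(w4[0],obs(w4[1],(120,133)))]
    print(*fit(vs,p))
except Exception as e: print(e)
E
```

```text
t 7.75 eef [ 0.5647 -0.2511  0.4403] q [-0.39  0.36  0.99  1.45 -0.29  1.47  0.65] zaxis [ 0.008 -0.022 -1.   ] xang 93.4 turn -0.0 F [-1.1  0.7  0.6] w 1.001
delta cm now [ 0.34 -0.19 16.43]
delta cm after turn [-0.04 -0.08 16.43]
[251.84180444 174.99041039]
[[249.14001 107.44513]
 [250.21513 237.5354 ]]
[ 0.56277721 -0.25168555  0.29613983  0.06279572] [ 0.9 -1.5  0.4  0.6 -0.8 -0.1  0.2 -0.3 -0.2 -0.9  0.9  0.1]
```

View pics/w5.png

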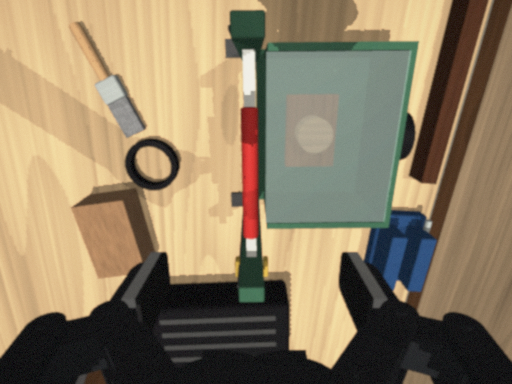

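>>> drive_tool --pt "0.1 -0.1 4 0 -1" --pt "0.1 -0.1 4 0 -1" --pt "0.1 0 4 0 -1" --pt "0 0 4 0 -1" --pt "0 0 0.4 0 -1" --pt "0 0 0 0 -1"

```text
t: 8.4
eef_pos: [0.5636, -0.2509, 0.2801]
tool_rot: [0.012, 0.686, 0.727, -0.002]
contact_force: [-0.4, -0.4, 0.6]
gripper_width: 0.996
grasp_force: 0.0
```

>>> drive_tool --pt "0 0 0 0 1" --pt "0 0 0 0 1" --pt "0 0 0 0 1" --pt "0 0 0 0 1" --pt "0 0 0 0 1" --pt "0 0 0 0 1" --squeeze 50

```text
t: 9.0
eef_pos: [0.5615, -0.2514, 0.278]
tool_rot: [0.009, 0.687, 0.727, -0.004]
contact_force: [-8.0, 2.1, 4.0]
gripper_width: 0.173
grasp_force: 48.6
```

>>> drive_tool --pt "0 0 1.5 0 1" --pt "0 0 1.5 0 1" --pt "0 0 1.5 0 1" --pt "0 0 1.5 0 1" --pt "0 0 1.5 0 1" --pt "0 0 1.5 0 1" --pt "0 0 0.5 0 1" --pt "0 0 0 0 1"

```text
t: 9.8
eef_pos: [0.5615, -0.2514, 0.1807]
tool_rot: [0.007, 0.687, 0.727, -0.005]
contact_force: [-6.3, 2.9, -3.6]
gripper_width: 0.171
grasp_force: 48.8
```

>>> drive_tool --pt "0 0 0.3 0 1" --pt "0 0 0.3 0 1" --pt "0 0 0.3 0 1" --pt "0 0 0.2 0 1" --pt "0 0 0 0 1"

```text
t: 10.3
eef_pos: [0.5615, -0.2514, 0.1705]
tool_rot: [0.007, 0.687, 0.727, -0.004]
contact_force: [-8.9, 5.9, 0.3]
gripper_width: 0.17
grasp_force: 49.4
```

>>> drive_tool --pt "0 0 0.2 0 1" --pt "0 0 0.2 0 1" --pt "0 0 0 0 1"

```text
t: 10.6
eef_pos: [0.5617, -0.2514, 0.1696]
tool_rot: [0.006, 0.687, 0.727, -0.003]
contact_force: [-18.6, 12.4, 27.1]
gripper_width: 0.169
grasp_force: 51.9
```

>>> drive_tool --pt "0 0 0.2 0 1" --pt "0 0 0.1 0 1" --pt "0 0 0 0 1"

```text
t: 10.9
eef_pos: [0.5617, -0.2514, 0.1694]
tool_rot: [0.006, 0.687, 0.727, -0.002]
contact_force: [-27.1, 18.6, 50.8]
gripper_width: 0.169
grasp_force: 54.3
```

>>> drive_tool --pt "0 0 -0.3 0 1" --pt "0 0 -0.1 0 1" --pt "0 0 0 0 -1" --pt "0 0 0 0 -1" --pt "0 0 0 0 -1" --pt "0 0 0 0 -1" --pt "0 0 0 0 -1"

```text
t: 11.6
eef_pos: [0.5654, -0.2535, 0.1692]
tool_rot: [0.012, 0.686, 0.727, -0.003]
contact_force: [-0.0, 0.3, 0.1]
gripper_width: 0.987
grasp_force: 0.0
```

>>> drive_tool --pt "0 0 -2 0 -1" --pt "0 0 -4.5 0 -1" --pt "0 0 -4.5 0 -1" --pt "0 0 -4.5 0 -1" --pt "0 0 -4.5 0 -1" --pt "0 0 -4.5 0 -1" --pt "0 0 -2 0 -1" --pt "0 0 0 0 -1"

```text
t: 12.4
eef_pos: [0.563, -0.2491, 0.4378]
tool_rot: [0.014, 0.686, 0.727, -0.002]
contact_force: [-0.7, -0.8, 0.1]
gripper_width: 0.998
grasp_force: 0.0
```

```bash
python3 - <<'E'
from h import *
go([.566,.300,.43],90-1.25)
m,im=wpic("w6");p=[.563,-.2515,.19,.061];n=np.array(proj(m,p[:3]))
tm=imaging.camera_model("top");t=imaging.read_camera("top")[...,::-1].copy();cv2.imwrite("pics/top1.png",t)
sm=imaging.camera_model("side");s=imaging.read_camera("side")[...,::-1].copy();cv2.imwrite("pics/side1.png",s)
print(n,*fit([(m,obs(im[...,::-1].copy(),n)),(tm,obs(t,proj(tm,p[:3])))],p))
E
```

```text
t 12.4 eef [ 0.563  -0.2491  0.4378] q [-0.41  0.35  1.    1.47 -0.28  1.46  0.65] zaxis [ 0.018 -0.022 -1.   ] xang 93.3 turn 4.5 F [-0.7 -0.8  0.1] w 0.998
delta cm now [54.81  3.44 -0.45]
delta cm after turn [54.9  -0.9   0.78]
[250.3804072  153.46747414] [ 0.63969389 -0.09957131 -0.53315677  0.08464911] [  24.   -60.6   24.  -117.1  144.8   31.1  123.8   27.1]
```

>>> drive_tool --pt "0 0 0 4.5 -1" --pt "4.6 0 0 0 -1" --pt "4.6 0 0 0 -1" --pt "4.6 0 0 0 -1" --pt "4.6 0 0 0 -1" --pt "4.6 -0.2 0 0 -1" --pt "4.6 -0.2 0 0 -1" --pt "4.6 -0.2 0 0 -1"

```text
t: 13.35
eef_pos: [0.5618, 0.0761, 0.4261]
tool_rot: [0.011, 0.714, 0.7, -0.004]
contact_force: [1.4, 0.7, -0.3]
gripper_width: 0.998
grasp_force: 0.0
```

>>> drive_tool --pt "4.6 -0.2 0 0 -1" --pt "0 0 0 0 -1" --pt "0 0 0 0 -1"

```text
t: 13.65
eef_pos: [0.5611, 0.1217, 0.4248]
tool_rot: [0.011, 0.713, 0.701, -0.005]
contact_force: [-0.3, -0.7, 0.2]
gripper_width: 1.003
grasp_force: 0.0
```

```bash
python3 - <<'E'
from h import *
wpic("w7");go([.566,.300,.43],90-1.25)
E
```

```text
t 13.7 eef [0.5614 0.1197 0.4254] q [-1.1   0.25  0.97  1.57 -0.19  1.42 -0.14] zaxis [ 0.01  -0.022 -1.   ] xang 88.8 turn 0.0 F [-1.2 -1.6 -0.2] w 1.004
delta cm now [18.02  0.09 -0.86]
delta cm after turn [18.04  0.07 -0.46]
```

>>> drive_tool --pt "4.5 0 0 0 -1" --pt "4.5 0 0 0 -1" --pt "4.5 0 0 0 -1" --pt "4.5 0 0 0 -1" --pt "0 0 0 0 -1" --pt "0 0 0 0 -1"

```text
t: 14.3
eef_pos: [0.5659, 0.2993, 0.422]
tool_rot: [0.012, 0.715, 0.699, -0.004]
contact_force: [0.3, -0.4, 0.5]
gripper_width: 1.002
grasp_force: 0.0
```

```bash
python3 - <<'E'
from h import *
m,im=wpic("w8");go([.566,.300,.172],90-1.25)
w1,w2=wl("w1"),wl("w2");p=[.567,.3,.19,-.022]
n=np.array(proj(m,p[:3]));v=[(m,obs(im[...,::-1].copy(),n))]
print(n,v[0][1],*fit(v+[(w1[0],obs(w1[1],(309,244))),(w2[0],obs(w2[1],(442,205)))],p))
for k in("w7","w8"):
    m,im=wl(k);u=np.array(proj(m,[.564,.159,.295]));print(k,u,m["xyz"])
a,b=cv2.imread("pics/w7.png"),cv2.imread("pics/w8.png");cv2.imwrite("pics/c78.png",cv2.resize(np.hstack([a,b]),(800,300)))
E
```

```text
t 14.35 eef [0.5663 0.2976 0.4227] q [-1.21  0.41  0.9   1.41 -0.29  1.47 -0.34] zaxis [ 0.012 -0.022 -1.   ] xang 88.6 turn -0.1 F [-0.6 -0.5  0.5] w 1.002
delta cm now [ 0.78 -0.36 25.05]
delta cm after turn [ 0.24 -0.04 25.07]
[252.25441467 154.05986644] [[252.  100.5]
 [252.  204.5]] [ 0.56688722  0.2996975   0.19026797 -0.02142841] [ 0.1 -1.   0.2  0.4 -0.3 -0.2  0.5 -0.2 -2.   0.4  0.8 -0.1]
w7 [254.54655612 140.16545707] [0.56169257 0.20924295 0.56564445]
w8 [253.11300487 301.36565815] [0.56659408 0.38683362 0.56282731]
```

View pics/c78.png

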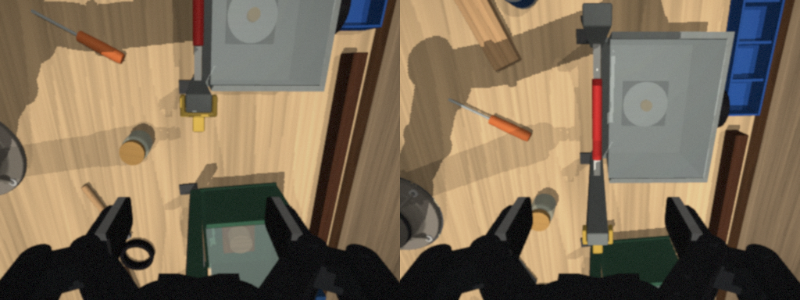

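```bash
python3 - <<'E'
from h import *
r=[]
for k,(x,y) in(("w7",(253,133)),("w8",(252,303))):
    im=wl(k)[1];r.append(cv2.resize(im[y-30:y+30,x-30:x+30],(400,400),interpolation=cv2.INTER_NEAREST))
cv2.imwrite("pics/clip2.png",np.hstack(r))
E
```

```text
(no output)
```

View pics/clip2.png

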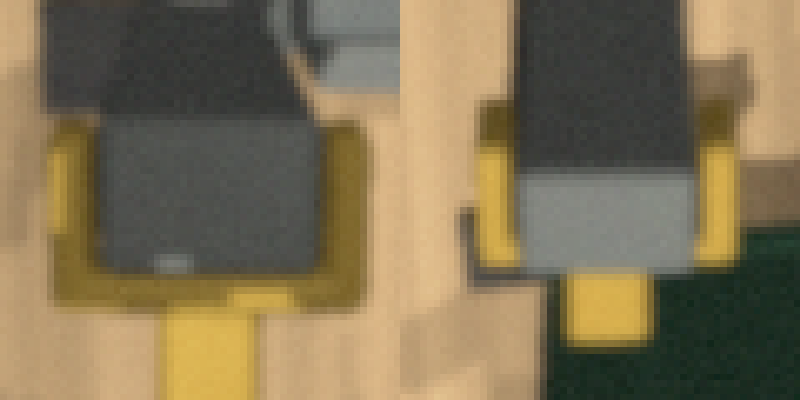

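>>> drive_tool --pt "0.1 -0.1 4 0 -1" --pt "0.1 -0.1 4.2 0 -1" --pt "0.2 -0.1 4.2 0 -1" --pt "0.1 0 4.2 0 -1" --pt "0.1 0 4.2 0 -1" --pt "0.1 0 2.5 0 -1" --pt "0 0 1.5 0 -1" --pt "0 0 0 0 -1"

```text
t: 15.15
eef_pos: [0.5655, 0.2996, 0.1738]
tool_rot: [0.012, 0.715, 0.699, -0.004]
contact_force: [0.7, -0.4, 0.3]
gripper_width: 1.008
grasp_force: 0.0
```

```bash
python3 - <<'E'
from h import *
yaw=-.0215;ex=np.array([np.cos(yaw),np.sin(yaw),0])
L=[("w7",-1,0,230.5,122.5),("w7",1,0,278,122.5),("w8",-1,0,233.7,294.5),("w8",1,0,273,294.5),("w8",-1,.014,234,288),("w8",1,.014,272.5,288),("w1",-1,0,207.5,305.2),("w2",-1,0,381.3,260.5)]
W={k:wl(k)[0] for k in("w1","w2","w7","w8")}
def res(p,L=L):
    return np.concatenate([np.array(proj(W[k],p+s*.021*ex-[0,0,dz]))-(u,v) for k,s,dz,u,v in L])
for l in(L,L[:4],L[:6],L[:2],L[2:6],L[6:]+L[2:4]):
    r=least_squares(lambda p:res(p,l),[.565,.17,.3],x_scale=.01);print(r.x.round(4),r.fun.round(1),"mark z",(r.x[2]-.007).round(4))
go([.566,.3,.171],88.7)
E
```

```text
[0.5644 0.1763 0.3061] [-0.3 -0.3  1.5 -0.1 -0.5  1.   0.3  0.7 -0.1 -1.1 -0.1 -1.4 -2.   0.7
  0.5 -1.2] mark z 0.2991
[0.5642 0.1757 0.3039] [-0.4  0.1  1.   0.2 -0.6 -0.  -0.1 -0.3] mark z 0.2969
[0.5643 0.1759 0.3058] [-0.5  0.1  1.3  0.3 -0.6  1.   0.1  0.7 -0.2 -1.1 -0.3 -1.3] mark z 0.2988
[0.564  0.1748 0.2959] [ 0.  -0.1 -0.   0.1] mark z 0.2889
[0.5645 0.1716 0.3007] [ 0.   1.1 -0.   0.8  0.4 -0.8 -0.4 -1.1] mark z 0.2937
[0.5651 0.1768 0.3053] [-1.2  0.5  0.7 -1.2  0.1  0.   0.8 -0.3] mark z 0.2983
t 15.15 eef [0.5655 0.2996 0.1738] q [-1.14  0.59  0.78  1.74 -0.45  1.01 -0.22] zaxis [ 0.01  -0.022 -1.   ] xang 88.6 turn -0.1 F [ 0.7 -0.4  0.3] w 1.008
delta cm now [0.05 0.04 0.28]
delta cm after turn [0.04 0.05 0.28]
```

>>> drive_tool --pt "0 0 0.2 0 1" --pt "0 0 0 0 1" --pt "0 0 0 0 1" --pt "0 0 0 0 1" --pt "0 0 0 0 1" --pt "0 0 0 0 1" --pt "0 0 0 0 1"

```text
t: 15.85
eef_pos: [0.5662, 0.3022, 0.1735]
tool_rot: [0.012, 0.714, 0.7, -0.002]
contact_force: [-0.4, 0.4, 4.0]
gripper_width: 0.166
grasp_force: 48.8
```

>>> drive_tool --pt "0 0 -1.5 0 1" --pt "0 0 -1.5 0 1" --pt "0 0 -1.5 0 1" --pt "0 0 -1.5 0 1" --pt "0 0 -1.5 0 1" --pt "0 0 -1.5 0 1" --pt "0 0 -1.5 0 1" --pt "0 0 0 0 1"

```text
t: 16.65
eef_pos: [0.5662, 0.3022, 0.2798]
tool_rot: [0.013, 0.715, 0.699, -0.002]
contact_force: [3.0, -5.1, 5.1]
gripper_width: 0.167
grasp_force: 50.3
```

>>> drive_tool --pt "0 0 0 0 1" --pt "0 0 0 0 1"

```text
t: 16.85
eef_pos: [0.5662, 0.3022, 0.2785]
tool_rot: [0.013, 0.715, 0.699, -0.002]
contact_force: [4.1, -4.2, 4.3]
gripper_width: 0.171
grasp_force: 50.4
```

>>> drive_tool --pt "0 0 0 0 -1" --pt "0 0 0 0 -1" --pt "0 0 0 0 -1" --pt "0 0 0 0 -1" --pt "0 0 -2 0 -1" --pt "0 0 -4 0 -1" --pt "0 0 -4 0 -1" --pt "0 0 -3 0 -1"

```text
t: 17.65
eef_pos: [0.5632, 0.3069, 0.4103]
tool_rot: [0.012, 0.714, 0.7, -0.002]
contact_force: [1.6, -0.1, -0.0]
gripper_width: 1.002
grasp_force: 0.0
```

>>> drive_tool --pt "0 0 0 -8.3 -1" --pt "0 0 0 -8.3 -1" --pt "0 0 0 -8.3 -1" --pt "0 0 0 -8.3 -1" --pt "0 0 0 -8.3 -1" --pt "0 0 0 -8.3 -1" --pt "0 0 0 -8.3 -1" --pt "0 0 0 -8.3 -1"

```text
t: 18.45
eef_pos: [0.5628, 0.3069, 0.4076]
tool_rot: [0.008, 0.212, 0.977, -0.009]
contact_force: [0.6, -0.4, -0.2]
gripper_width: 1.002
grasp_force: 0.0
```

>>> drive_tool --pt "0 0 0 -8.3 -1" --pt "0 0 0 -8.3 -1" --pt "0 0 0 -8.3 -1" --pt "3.1 -1.2 0 0 -1" --pt "3.1 -1.2 0 0 -1" --pt "3.1 -1.2 2 0 -1" --pt "0 0 2 0 -1" --pt "0 0 0 0 -1"

```text
t: 19.25
eef_pos: [0.4685, 0.2691, 0.3655]
tool_rot: [0.004, -0.001, 1.0, -0.011]
contact_force: [-0.3, 0.2, -0.1]
gripper_width: 1.001
grasp_force: 0.0
```

```bash
python3 - <<'E'
from h import *
wpic("w9");go([.47,.17,.37],180)
E
```

```text
t 19.3 eef [0.4698 0.2697 0.3669] q [-1.12  0.16  0.54  1.72 -0.06  1.29  1.01] zaxis [ 0.011 -0.021 -1.   ] xang -179.9 turn 0.1 F [0.2 0.4 0.2] w 1.001
delta cm now [ 0.   -9.97 -0.09]
delta cm after turn [-0.02 -9.97 -0.31]
```

>>> drive_tool --pt "0 -3.5 0 0 -1" --pt "0 -3.5 0 0 -1" --pt "0 -3 0 0 -1" --pt "0 0 0 0 -1" --pt "0 0 0 0 -1"

```text
t: 19.8
eef_pos: [0.4718, 0.1698, 0.3707]
tool_rot: [0.007, 0.0, 1.0, -0.01]
contact_force: [0.6, 1.3, 0.1]
gripper_width: 0.999
grasp_force: 0.0
```

```bash
python3 - <<'E'
from h import *
wpic("w10");go([.47,.17,.37],180)
rr=[]
for k in("w9","w10"):
    m,im=wl(k);u=np.array(proj(m,[.564,.162,.297]));print(k,u,m["xyz"])
    x,y=np.clip(u.astype(int),32,(479,351));print(x,y);c=cv2.resize(im[y-32:y+32,x-32:x+32],(400,400),interpolation=cv2.INTER_NEAREST);rr.append(np.vstack([c,cv2.resize(im,(400,200))[:200]]))
    b=np.array(proj(m,[.566,.3,.295]))
    try:print(b,obs(im,b).round(1))
    except Exception as e:print(e)
cv2.imwrite("pics/c910.png",np.hstack(rr))
E
```

```text
t 19.85 eef [0.4714 0.1708 0.3703] q [-1.04  0.06  0.59  1.8  -0.01  1.28  1.13] zaxis [ 0.013 -0.02  -1.   ] xang -179.9 turn 0.1 F [ 0.4  1.6 -0.4] w 1.0
delta cm now [ 0.14 -0.08  0.03]
delta cm after turn [ 0.14 -0.08  0.03]
w9 [132.43898393 305.41797384] [0.38325378 0.27190187 0.50744961]
132 305
[290.86164495 308.41836256] [[213.5 307.7]
 [352.8 313.6]]
w10 [246.6767142  299.55806021] [0.38573166 0.17237966 0.51223494]
246 299
[403.66290406 301.85251122] [[396.2 303.3]
 [485.8 307. ]]
```

View pics/c910.png

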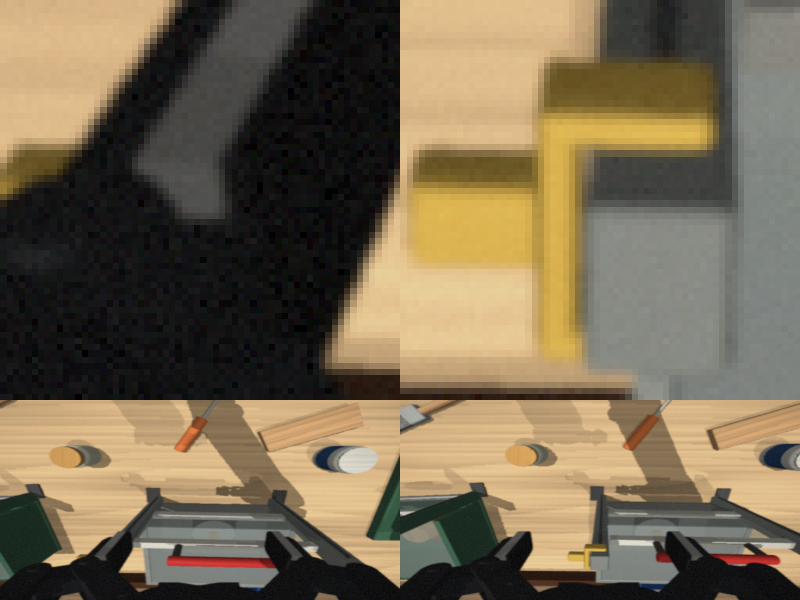

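```bash
cat > s.py <<'E'
from h import *
yaw=-.0215;ex=np.array([np.cos(yaw),np.sin(yaw),0])
# view, sx, which y(o/i), dz, u, v
L=[("w10",-1,0,0,236.6,285.4),("w10",-1,0,.014,236.6,276.9),("w10",-1,1,0,264.6,285.4),("w10",1,0,0,237,324.3),
("w1",-1,0,0,186,309.3),("w1",-1,1,0,207.5,305.2),
("w7",-1,1,0,230.5,122.5),("w7",1,1,0,278,122.5),("w7",-1,0,0,230.8,148.8),("w7",1,0,0,278,148.8),
("w8",-1,1,0,233.7,294.5),("w8",1,1,0,273,294.5),("w8",-1,1,.014,234,288),("w8",1,1,.014,272.5,288)]
W={k:wl(k)[0] for k in("w1","w2","w7","w8","w9","w10")}
def res(p,L): return np.concatenate([np.array(proj(W[k],np.array([p[0],p[1+w],p[3]])+s*.021*ex-[0,0,dz]))-(u,v) for k,s,w,dz,u,v in L])
for l in(L,L[:4],L[:6],L[6:]):
    r=least_squares(lambda p:res(p,l),[.565,.15,.17,.3],x_scale=.01);print(r.x.round(4),r.fun.round(1),"mark z",(r.x[3]-.007).round(4))
E
python3 s.py; python3 - <<'E'
from h import *
for k in("w9","w10"):
    m,im=wl(k);M=mask(im);n,l,s,ce=cv2.connectedComponentsWithStats(M.astype(np.uint8));print(k,[s[i].tolist() for i in range(1,n) if s[i,4]>60])
    for z in(.29,.295,.3):print(z,pred(m,[.5668,.2997,z,-.0215]).round(1).tolist())
    for c in (range(220,350,30) if k=="w9" else (330,345,400,420,440,460)):
        v=np.nonzero(M[:,c])[0];print(c,v.min() if len(v) else None,v.max() if len(v) else None,end="; ")
    print()
E
```

```text
[0.5641 0.1536 0.1762 0.3053] [-0.1  0.2  1.  -1.4 -0.8  0.5 -0.6  1.3 -1.   0.7 -2.  -0.1 -0.7 -0.3
  1.1 -0.2  0.2 -0.4  0.8 -0.3 -0.8  0.5 -0.1  0.2 -0.4 -1.6 -0.5 -1.9] mark z 0.2983
[0.5714 0.1527 0.1771 0.296 ] [-0.2  0.4  0.9 -0.9 -0.   0.7 -0.7 -0.3] mark z 0.289
[0.5671 0.1531 0.1769 0.3013] [-0.3  0.2  0.9 -1.3 -0.1  0.5 -0.8  0.5  0.3  0.4  0.1 -0.5] mark z 0.2943
[0.5641 0.1534 0.1759 0.3057] [-0.7  0.2  1.1  0.3  0.2 -0.   0.8  0.  -0.8  1.  -0.1  0.7 -0.4 -1.1
 -0.5 -1.4] mark z 0.2987
w9 [[214, 299, 139, 23, 2407]]
0.29 [[214.1999969482422, 302.70001220703125], [369.0, 308.20001220703125]]
0.295 [[213.3000030517578, 306.6000061035156], [371.1000061035156, 312.20001220703125]]
0.3 [[212.39999389648438, 310.70001220703125], [373.20001220703125, 316.3999938964844]]
220 300 317; 250 301 318; 280 302 319; 310 303 320; 340 304 321; 
w10 [[329, 293, 20, 19, 287], [397, 296, 89, 21, 1327]]
0.29 [[324.20001220703125, 296.6000061035156], [483.6000061035156, 301.5]]
0.295 [[325.29998779296875, 300.3999938964844], [487.79998779296875, 305.3999938964844]]
0.3 [[326.3999938964844, 304.29998779296875], [492.1000061035156, 309.3999938964844]]
330 293 310; 345 302 310; 400 296 300; 420 297 313; 440 298 314; 460 297 313;
```

```bash
cat >> s.py <<'E'
print("fixed x")
for n,l in(("w10",L[:4]),("w1",L[4:6]),("w7",L[6:10]),("w8",L[10:]),("all",L)):
    r=least_squares(lambda p:res([.5639,*p],l),[.153,.17,.3],x_scale=.01);print(n,r.x.round(4),r.fun.round(1),"mark z",(r.x[2]-.007).round(4))
E
python3 s.py|sed -n '/fixed/,$p'
```

```text
fixed x
w10 [0.1535 0.1769 0.3053] [-0.2 -0.   0.9 -1.7 -0.   0.3 -0.7  1. ] mark z 0.2983
w1 [0.155  0.1785 0.3057] [ 0.1  0.5 -0.1 -0.5] mark z 0.2987
w7 [0.152  0.1752 0.299 ] [-0.4 -0.1  0.2  0.1  0.5 -0.1 -0.1  0. ] mark z 0.292
w8 [0.153  0.1709 0.2997] [-0.4  1.1 -0.7  0.8 -0.1 -0.8 -1.  -1.1] mark z 0.2927
all [0.1536 0.1763 0.3055] [-0.1  0.2  1.1 -1.5 -0.7  0.5 -0.6  1.2 -1.1  0.7 -2.1 -0.1 -0.9 -0.4
  0.8 -0.2 -0.  -0.4  0.6 -0.3 -1.   0.6 -0.3  0.3 -0.6 -1.5 -0.7 -1.8] mark z 0.2985
```

>>> drive_tool --pt "2 -2 -2 0 -1" --pt "2 -4 -2 0 -1" --pt "0 -4 -2 0 -1" --pt "0 -4 -2 0 -1" --pt "0 -4 0 0 -1" --pt "0 0 0 0 -1" --pt "0 0 0 0 -1"

```text
t: 20.55
eef_pos: [0.4304, -0.0079, 0.4533]
tool_rot: [0.007, -0.001, 1.0, -0.01]
contact_force: [0.4, 1.3, 0.6]
gripper_width: 0.998
grasp_force: 0.0
```

```bash
python3 - <<'E'
from h import *
go([.47,.17,.37],180)
wpic("w11")
V={}
for c in("side","top"):
    im=imaging.read_camera(c)[...,::-1].copy();cv2.imwrite(f"pics/{c}2.png",im);V[c]=imaging.camera_model(c),im
a=V["side"][1];cr=cv2.resize(a[165:325,165:265],(375,600),interpolation=cv2.INTER_NEAREST)
cv2.imwrite("pics/fin.png",np.hstack([cr,np.vstack([cv2.resize(V["top"][1],(400,300)),cv2.resize(a,(400,300))])]))
for n,p in(("grey",[.5668,.2997,.296,-.0215]),("green",[.563,-.2515,.19,.061])):
    for c in V:
        m,im=V[c]
        try:print(n,c,obs(im,proj(m,p[:3])).round(1).tolist(),*[pred(m,[p[0],p[1],p[2]+d,p[3]]).round(1).tolist() for d in(-.005,0,.005)])
        except Exception as e:print(e)
m,_=V["side"]
for z in(.295,.3,.305,.31,.315):print(z,[np.round(proj(m,np.array([.5639+s*.021,.1763,z])),1).tolist() for s in(-1,1)],"tab",np.round(proj(m,[.564,.1535,z]),1))
E
```

```text
t 20.55 eef [ 0.4304 -0.0079  0.4533] q [-0.96 -0.19  0.7   1.79  0.15  1.49  1.29] zaxis [ 0.013 -0.02  -1.   ] xang -179.9 turn 0.1 F [0.4 1.3 0.6] w 0.998
delta cm now [-3.88 17.95  8.02]
delta cm after turn [-3.96 17.79  8.33]
grey side [[185.1999969482422, 289.1000061035156], [205.0, 227.0]] [[184.8000030517578, 292.29998779296875], [204.10000610351562, 228.60000610351562]] [[184.39999389648438, 290.79998779296875], [203.89999389648438, 226.89999389648438]] [[184.0, 289.1000061035156], [203.6999969482422, 225.1999969482422]]
grey top [[96.4000015258789, 146.0], [149.60000610351562, 148.39999389648438]] [[96.69999694824219, 146.1999969482422], [151.3000030517578, 148.6999969482422]] [[95.9000015258789, 145.60000610351562], [150.6999969482422, 148.10000610351562]] [[95.0, 145.0], [150.1999969482422, 147.5]]
green side [[185.1999969482422, 289.1000061035156], [205.0, 227.0]] [[238.6999969482422, 154.5], [242.3000030517578, 126.5]] [[238.60000610351562, 153.1999969482422], [242.3000030517578, 125.19999694824219]] [[238.60000610351562, 151.89999389648438], [242.3000030517578, 123.9000015258789]]
green top [[309.3999938964844, 166.39999389648438], [357.6000061035156, 164.0]] [[309.0, 165.89999389648438], [357.29998779296875, 164.3000030517578]] [[309.29998779296875, 165.39999389648438], [357.79998779296875, 163.8000030517578]] [[309.5, 165.0], [358.29998779296875, 163.3000030517578]]
0.295 [[220.3, 211.1], [200.6, 209.4]] tab [212.5 202.8]
0.3 [[220.1, 209.4], [200.3, 207.8]] tab [212.3 201.1]
0.305 [[220.0, 207.7], [200.1, 206.1]] tab [212.1 199.4]
0.31 [[219.8, 205.9], [199.9, 204.3]] tab [212.  197.7]
0.315 [[219.7, 204.2], [199.6, 202.6]] tab [211.8 195.9]
```

View pics/fin.png

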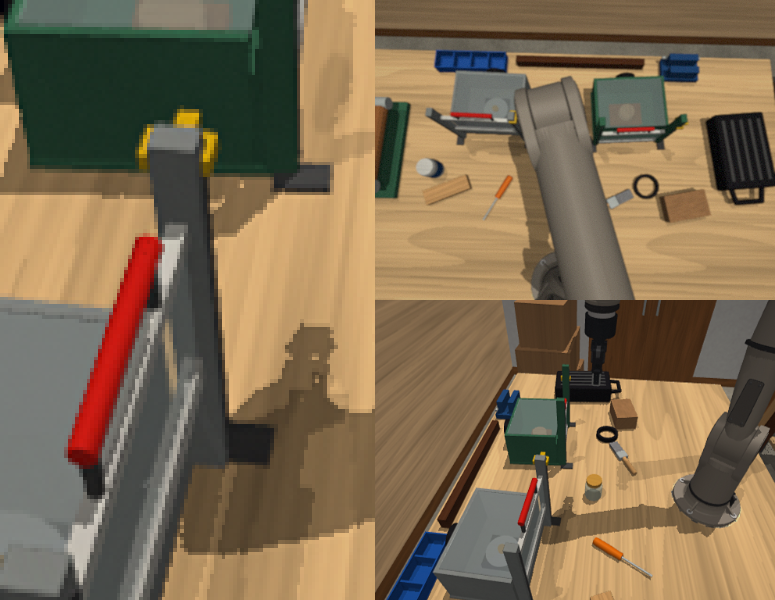

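```bash
python3 -c "
from h import *
print(hand_in())"
```

```text
the job is handed in; nothing more can be done
None
```

I pulled the green hood's sash down to its bottom stop, then raised the grey hood's sash until its bar was about level with the yellow clip (bar about 296 mm, clip about 298 mm by camera, good to 2–3 mm), let go, and handed in at about 21 s with the jar untouched.

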